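Set the bending iron's heat dial and start it

TASK

Get the bending iron heating: with a fingertip on the big knurled dial of the grey controller box, turn it clockwise by friction, click by click, until its white line clicks in at the one long mark, and after that push the round button beside it fully down with a fingertip and let it spring back. Only touch things: grip and lift nothing, and leave the box and the things standing round it where they are.

Things in the scene. Friction and masses are not known exactly. Their poses are not given: they have to be found in the camera images.
- controller: Grey controller box, 150 x 210 x 65 mm (its x, y, z), about 2.2 kg, standing loose on rubber feet; level top 65 mm above the bench. Origin: centre of its underside; z up, x away from its vented front, y towards the button's end. In its frame the dial's axis is at x 0, y -30 mm, the button's at x 0, y +74 mm.
- dial (a joint): Dial angle (rad), growing clockwise seen from above. Five clicking rest positions, each with a white mark on the box: 0, 0.524, 1.047, 1.571, 2.094; the mark at 1.571 is long (18 x 5 mm), the others short (7 mm). Over the ridge between two takes about 0.05 N m; then a spring draws it into the next, where it stays. Starts at (or settles in 1 s into) one of the first three. Stops 0.2 past the outer ones.
- dial_top (a point): Centre of the dial's flat top face, 89 mm above the bench when the box stands level. The dial is a black disc 92 mm across (too wide to pinch), 22 mm tall with a ribbed rim, turning about a vertical axis; its top face gives good friction to a fingertip pressed on it with 5 to 12 N off centre.
- dial_pointer (a point): Outer end of the white line on the dial's top, 45 mm from the dial's axis, turning with the dial. At dial value 0 it points 60 degrees counter-clockwise (seen from above) of the box's +x.
- long_mark (a point): Centre of the long white mark on the box's top, 59.5 mm from the dial's axis, 30 degrees clockwise of the box's +x, at 65 mm height.
- start (a joint): Travel of the push button (m): 0 released, 0.006 fully down; the spring takes 4 N to push it fully down and returns it when let go.
- start_top (a point): Centre of the button's flat top, a black disc 28 mm across in a dark round housing on the box's top, 104 mm from the dial's axis; it moves straight down when pressed.
- neck: Bystander: loose guitar neck blank, 200 x 56 x 20 mm with a heel block rising to 70 mm at one end; origin at the centre of its underside, x along it towards the heel.
- glue: Bystander: upright white glue bottle, 52 mm across, 130 mm tall; origin at the centre of its underside.
- clamp: Bystander: small bar clamp lying flat, 22 mm high, about 115 x 195 mm, steel bar along its y with two wooden jaws towards +x; origin under the middle of the bar.

How it is judged (in metres and radians):
On the way, in this order (a step that is already met when the one before it is completed fails the run):
1. a fingertip is on the dial while it is not yet at the long mark (contact force between the fingers and dial above 0.5 N and value of joint dial below 1.3708 rad), for 0.05 s.
2. the dial rests clicked in at the long mark (value of joint dial between 1.4508 and 1.6908 rad), for 0.3 s.
3. a fingertip pushes the button down with the dial still at the long mark (all of step 2 and value of joint start above 0.0045 m and contact force between the fingers and start above 0.5 N), for 0.02 s.
At the end, for the whole second after the job is handed in: The dial stands within 0.12 rad of 1.571 (the long mark), the button is back up (under 1.5 mm), the box is level and within 30 mm of where it started, and the neck blank, bottle and clamp are within 25 mm of where they started (all of step 2 and value of joint start below 0.0015 m and distance of controller from where it was at the start of the episode below 0.03 m and angle between controller's own z axis and vertical below 0.05 rad and distance of each of neck, glue, clamp from where it was at the start of the episode below 0.025 m and angle between glue's own z axis and vertical below 0.1 rad); the robot touches nothing.
It fails at once if the controller box is lifted, tipped or shoved (more than 30 mm or 0.1 rad) (distance of controller from where it was at the start of the episode above 0.03 m or angle between controller's own z axis and vertical above 0.1 rad).
It fails at once if a bystander is lifted or moved by more than 25 mm, or the bottle tipped (distance of any of neck, glue, clamp from where it was at the start of the episode above 0.025 m or angle between glue's own z axis and vertical above 0.25 rad).
It also fails if it takes over 54 s, if anything falls off the work surface, if the arm or the gripper's body presses on something with over 40 N, if the wrist force passes 120 N, or if a joint passes its speed limit or range.

ROBOT

A 6-joint arm with a two-finger parallel gripper is mounted at the origin on the work surface. World frame = base frame: x ahead of the robot, y to its left, z up, the work surface at z = 0. Lengths are in mm, angles in rad, forces in N, time in s.
With the tool pointing down it reaches from about 275 to 1000 mm from the base axis. Payload 8.4 kg.
Tool frame: the origin (TCP) lies where the fingers leave the gripper's body, on its centre line; the fingertips stand 73 mm ahead of it and the grasp point (between the pads) lies 54 mm ahead of it (grip_point_offset is the distance from the TCP to the grasp point, in mm); z points along the fingers, y is the direction in which the jaws open and shut (so a half turn about z gives the same grasp; the last joint's range is limited). The gripper opens to 85 mm and grips with 20 to 120 N. Pads are 22 mm wide; open, the fingers measure 114 mm over their backs; the gripper's body (76 mm by 85 mm) begins 54 mm behind the grasp point. The pads swing forward as they close: fully open they stand 13 mm farther back than shut.
Start: joints at [1.34, 0.353, 1.633, -0, 1.155, -0.002], TCP at [141.754, 608.715, 303.881] pointing down, gripper open.
Joint ranges: [-2.63, 2.63], [-0.92, 2.1], [0.06, 2.66], [-1.3, 4.44], [0, 2.69], [-3.02, 3.02]. Speed limits (rad/s): [2.22, 2.22, 2.79, 3.14, 3.14, 3.14].

INTERFACE

Orientations are given as [roll, pitch, yaw] about the fixed x, y, z axes, in that order (R = Rz(yaw) Ry(pitch) Rx(roll)).
In Python, from rig import sense, grab_frame, sign_off, grip_point_offset gives the robot as it stands. The module is installed in compiled form; this text tells all that it offers.
- The arm moves only by the tool drive_tool, never from a script. Its argument "targets" is one flat list of numbers, 7 for each row, row after row: the shift along the tool's x, y, z in m, then the turn, a rotation vector about the tool's x, y, z in rad, then the opening, from 0 (shut) to 1 (fully open). In form: [tx, ty, tz, wx, wy, wz, grip, tx, ty, tz, wx, wy, wz, grip, ...]. A call has 1 to 12 rows; each row is the pose to reach, as a shift and turn from the pose commanded when the call began, along the tool's axes at that moment; what a row does not reach only later rows make up. A row lasts 1/12 s, in which the tool goes at most 41.7 mm and 7.16 degrees, less where a joint would pass 70% of its speed; a pose out of reach is approached as far as the arm can. A call with a gripper value outside its range is refused whole. The fingers move at their own pace and stop on an object; "force" is the grip in N (left out, the last holds). Time passes only in rows, so rows that repeat a pose let the fingers close. It gives the time, the measured TCP pose, the force and the opening at its end, in the units of the state.
- sense(): the state, without advancing time (a new reading comes with each control period).
- grab_frame(name): name is "side" or "top"; returns a dict with "color" (400x640x3 uint8, blue, green, red), "vertical_fov" (degrees; the focal length in pixels is half the picture's height over the tangent of half this angle, whatever the lens; pixels are square), "cx", "cy" (the principal point, pixels), "world_from_camera" (4x4, takes a point from camera to world coordinates). Camera axes: x right, y down, z forward; pixel columns grow to the right and rows downward; lengths in mm; the calibration is good to about 2 mm. A picture is of the moment at which its call begins. There is no depth.
- sign_off(): hands the job in, once; it reports no verdict.
The state is a dict: "clock": time; "qpos": joint angles; "qvel": joint speeds; "joint_efforts": joint torques, N m; "eef_pos": TCP position; "tcp_rot": TCP orientation; "contact_force": force on the tool from outside, world axes, zero at the start; "wrist_torque": the same for the moment, N m; "opening": opening from 0.0 (shut) to 1.0 (fully open).
Only numpy, scipy, OpenCV 4.12 (cv2) and the standard library are available. Lean on these libraries where they do the work, as an engineer would, in place of code of your own. Each camera call takes 0.05 s, during which the arm holds its last target. There are 200 camera calls.

## Working session

There is one attempt and no reset: what is moved stays moved. The work goes in short steps, Python scripts to look and compute and a tool call to move; the robot and the scene stay as the last step left them, time stands still between calls to the robot, and variables do not carry over. Pictures are saved under pics/ and viewed, about 8 in all and at most 12, crops included, and the job is handed in when it is done.

Besides the shell and the picture viewer there is one more tool, called after ">>>" as a command line: name --argument value ..., lists and objects as JSON in quotes. drive_tool: Moves the arm, as the interface text tells. Its arguments: {"type":"object","properties":{"targets":{"type":"array"},"force":{"type":"number"}},"required":["targets"]}

```bash
mkdir -p pics; cat > h.py <<'E'
import numpy as np, cv2
from rig import *
def K(f): return 200/np.tan(np.radians(f["vertical_fov"])/2)
def ray(f,u,v,z):
    M=np.array(f["world_from_camera"]);d=M[:3,:3]@[(u-f["cx"])/K(f),(v-f["cy"])/K(f),1];o=M[:3,3]
    return o+d*(z-o[2])/d[2]
def proj(f,p):
    M=np.linalg.inv(np.array(f["world_from_camera"]));q=M[:3,:3]@p+M[:3,3]
    return np.array([f["cx"]+K(f)*q[0]/q[2],f["cy"]+K(f)*q[1]/q[2]])
E
python3 - <<'E'
from h import *
for n in("top","side"):
    f=grab_frame(n);cv2.imwrite(f"pics/{n}0.png",f["color"]);print(n,f["vertical_fov"],f["cx"],f["cy"],np.round(f["world_from_camera"],3).tolist())
s=sense();print(s, grip_point_offset)
E
```

```text
top 52.78586724901664 312.37112157473905 198.24373658211428 [[0.022, -0.982, 0.189, 396.696], [-1.0, -0.019, 0.019, 62.655], [-0.015, -0.189, -0.982, 1061.496], [0.0, 0.0, 0.0, 1.0]]
side 45.20359150910399 316.19043062696085 196.79830230740103 [[-0.95, -0.18, 0.255, 284.656], [-0.312, 0.515, -0.798, 992.968], [0.012, -0.838, -0.546, 724.549], [0.0, 0.0, 0.0, 1.0]]
{'clock': 0.1, 'qpos': array([ 1.33961352e+00,  3.53598301e-01,  1.63407585e+00,  2.74307693e-05,
        1.15523138e+00, -2.40927429e-03]), 'qvel': array([-0.0005997 , -0.00051855, -0.00249948,  0.00068566,  0.00061798,
       -0.00012718]), 'joint_efforts': array([-4.34863096e-04, -6.06354189e+01, -3.42821288e+01, -2.74540889e-05,
        3.99601864e-03, -5.45411609e-06]), 'eef_pos': array([141.65749009, 608.37173013, 303.21769796]), 'tcp_rot': array([-3.14027983e+00, -2.82445506e-05,  2.91280801e+00]), 'contact_force': array([-0.01572659, -0.20504961, -0.20716396]), 'wrist_torque': array([-0.00256588, -0.01481943, -0.02669419]), 'opening': 1.0058138322403747} 53.900000000000006
```

View pics/top0.png

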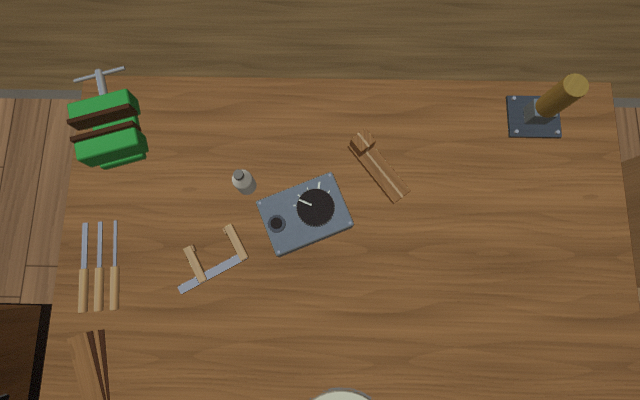

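View pics/side0.png

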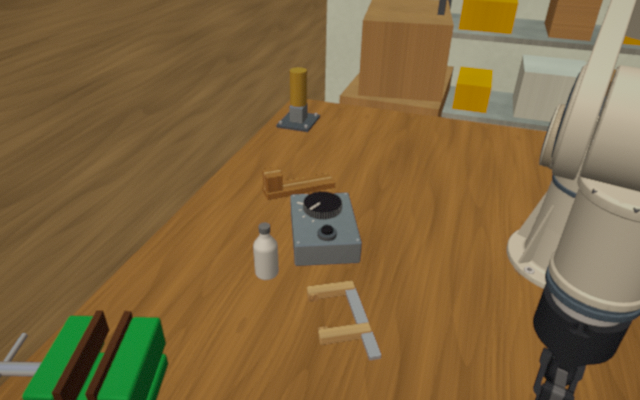

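Top view: box at about (305,214), dial at (316,207) with its line pointing to the upper left (300,202), button at (277,223), bottle at (243,181), neck at (380,167), clamp at (215,262). Side view agrees, with the arm well clear. Next I'll measure.

```bash
python3 - <<'E'
from h import *
f=grab_frame("top");im=f["color"];g=im.max(2)
roi=np.zeros(g.shape,np.uint8);roi[170:260,255:355]=1
dark=((g<60)&(roi>0)).astype(np.uint8)
dark=cv2.morphologyEx(dark,cv2.MORPH_CLOSE,np.ones((5,5)))
for c in cv2.findContours(dark,0,2)[0]:
    if cv2.contourArea(c)>60:
        (u,v),r=cv2.minEnclosingCircle(c);e=cv2.fitEllipse(c);print("dark",u,v,r,e,[np.round(ray(f,*e[0],z)) for z in(70,89)])
wh=((im.min(2)>150)&(roi>0)).astype(np.uint8)
n,l,st,ce=cv2.connectedComponentsWithStats(wh)
for i in range(1,n): print("white",st[i],ce[i],np.round(ray(f,*ce[i],65)),np.round(ray(f,*ce[i],89)))
b=im.astype(int);box=((b[...,0]>b[...,2]+8)&(roi>0)).astype(np.uint8)
c=max(cv2.findContours(box,0,2)[0],key=cv2.contourArea);r=cv2.minAreaRect(c)
print("box",r,[np.round(ray(f,*p,65)) for p in cv2.boxPoints(r)])
cv2.imwrite("pics/c.png",cv2.resize(im[165:265,225:415],None,fx=4,fy=4,interpolation=2))
s=grab_frame("side");cv2.imwrite("pics/s.png",cv2.resize(s["color"][160:290,240:380],None,fx=4,fy=4,interpolation=2))
E
```

```text
dark 276.0 222.6875 5.676600456237793 ((275.9096984863281, 222.56527709960938), (10.792564392089844, 11.341684341430664), 62.31023406982422) [array([524., 171.,  70.]), array([522., 169.,  89.])]
dark 315.125 207.0 18.56123161315918 ((315.221923828125, 206.98233032226562), (35.78692626953125, 36.21358108520508), 61.080482482910156) [array([565.,  74.,  70.]), array([562.,  74.,  89.])]
white [318 182   2   7  13] [318.53846154 184.76923077] [623.  67.  65.] [618.  67.  89.]
white [307 187   1   2   2] [307.  187.5] [616.  96.  65.] [610.  95.  89.]
white [328 190   2   3   4] [328.5 191. ] [608.  42.  65.] [603.  42.  89.]
white [298 194   2   3   4] [298.5 195. ] [596. 117.  65.] [591. 116.  89.]
white [299 200  13   5  18] [304.83333333 202.05555556] [578. 101.  65.] [574. 100.  89.]
white [293 205   3   1   3] [294. 205.] [570. 128.  65.] [566. 126.  89.]
box ((303.84478759765625, 212.86204528808594), (57.19416427612305, 82.6344223022461), 68.19859313964844) [array([577., 227.,  65.]), array([660.,  34.,  65.]), array([525., -20.,  65.]), array([445., 168.,  65.])]
```

View pics/c.png

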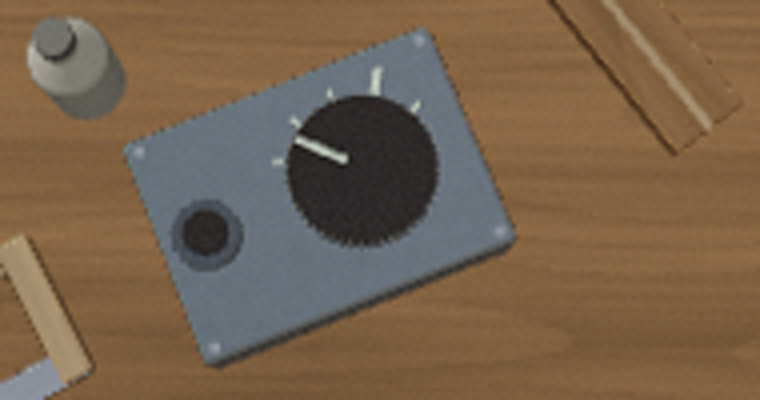

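View pics/s.png

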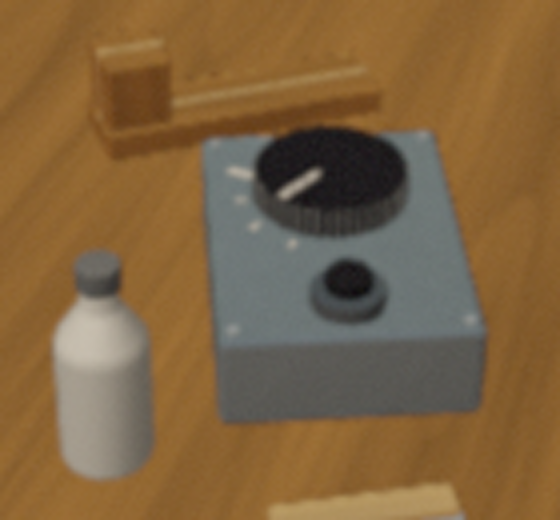

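Dial axis about (562,74). The long mark is 61 mm from it at −6.5°, and the button is 104.5 mm away at 112°, so box yaw is about 22.5° and all of this fits the given sizes. The line stands between two marks because it is still settling, so I'll re-read it later. Now I'll work out the approach.

```bash
cat >> h.py <<'E'
from scipy.spatial.transform import Rotation as R
def shift(goal):
    s=sense();r=R.from_euler("xyz",s["tcp_rot"]);return np.round(r.inv().apply(np.array(goal)-s["eef_pos"])/1000,4)
E
python3 -c "
from h import *
print(shift([558,44,230]))"
```

```text
[-0.5335 -0.4553  0.0738]
```

>>> drive_tool --targets '[-0.533, -0.455, 0.04, 0, 0, 0, 0, -0.533, -0.455, 0.04, 0, 0, 0, 0, -0.533, -0.455, 0.04, 0, 0, 0, 0, -0.533, -0.455, 0.04, 0, 0, 0, 0, -0.533, -0.455, 0.04, 0, 0, 0, 0, -0.533, -0.455, 0.04, 0, 0, 0, 0, -0.533, -0.455, 0.04, 0, 0, 0, 0, -0.533, -0.455, 0.04, 0, 0, 0, 0, -0.533, -0.455, 0.04, 0, 0, 0, 0, -0.533, -0.455, 0.04, 0, 0, 0, 0, -0.533, -0.455, 0.04, 0, 0, 0, 0, -0.533, -0.455, 0.04, 0, 0, 0, 0]' --force 20

```text
clock: 1.2
eef_pos: [438.8, 205.1, 275.5]
tcp_rot: [3.141, 0.0, 2.913]
contact_force: [0.4, 0.5, -0.5]
opening: -0.003
```

```bash
python3 - <<'E'
from h import *
s=sense();print(s["clock"],s["eef_pos"],s["tcp_rot"],s["contact_force"],s["opening"],s["qpos"]);print(shift([558,44,230]))
f=grab_frame("top");im=f["color"]
cv2.imwrite("pics/c2.png",cv2.resize(im[165:265,225:415],None,fx=4,fy=4,interpolation=2))
wh=(im.min(2)>150).astype(np.uint8);wh[:,:290]=0;wh[:,345:]=0;wh[:175]=0;wh[240:]=0
n,l,st,ce=cv2.connectedComponentsWithStats(wh)
for i in range(1,n): print("white",st[i],ce[i],np.round(ray(f,*ce[i],89)))
E
```

```text
1.2 [438.81291508 205.07573972 275.4522114 ] [3.14129945e+00 3.34186023e-04 2.91286584e+00] [ 0.39470675  0.54613642 -0.50957646] -0.0030346730461907525 [ 4.34070605e-01  1.65912626e-01  1.95618856e+00  2.99370803e-05
  1.01904762e+00 -9.08014642e-01]
[-0.1526 -0.1299  0.0455]
white [318 182   2   7  12] [318.58333333 185.        ] [617.  67.  89.]
white [307 188   1   1   1] [307. 188.] [609.  95.  89.]
white [328 191   2   2   3] [328.33333333 191.33333333] [602.  42.  89.]
white [298 195   2   2   3] [298.66666667 195.33333333] [590. 115.  89.]
white [299 200  12   5  14] [304.57142857 201.85714286] [574. 100.  89.]
white [294 205   2   1   2] [294.5 205. ] [566. 125.  89.]
```

View pics/c2.png

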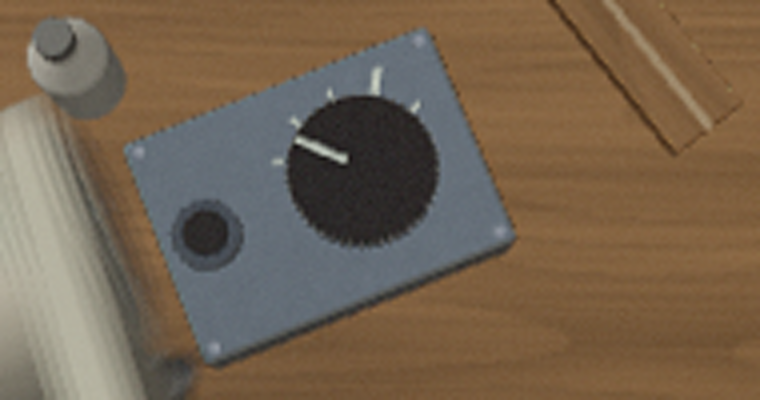

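The line reads the same as before: about 13° past the first mark, between marks 0 and 1. The gripper has shut. I'll continue to above the dial and re-read.

>>> drive_tool --targets '[-0.148, -0.129, 0.04, 0, 0, 0, 0, -0.148, -0.129, 0.04, 0, 0, 0, 0, -0.148, -0.129, 0.04, 0, 0, 0, 0, -0.148, -0.129, 0.04, 0, 0, 0, 0, -0.148, -0.129, 0.04, 0, 0, 0, 0, -0.148, -0.129, 0.04, 0, 0, 0, 0, -0.148, -0.129, 0.04, 0, 0, 0, 0, -0.148, -0.129, 0.04, 0, 0, 0, 0, -0.148, -0.129, 0.04, 0, 0, 0, 0]'

```text
clock: 2.0
eef_pos: [552.3, 48.6, 235.5]
tcp_rot: [3.141, -0.0, 2.914]
contact_force: [0.3, 0.9, 0.1]
opening: -0.002
```

```bash
python3 - <<'E'
from h import *
s=sense();print(s["clock"],s["eef_pos"],s["tcp_rot"],s["contact_force"],s["qpos"]);print(shift([553,46,172]))
f=grab_frame("side")["color"][130:290,220:400];t=grab_frame("top")["color"][150:270,225:415]
a=cv2.resize(f,(540,480),interpolation=2);cv2.imwrite("pics/d.png",a);cv2.imwrite("pics/dt.png",cv2.resize(t,None,fx=3,fy=3))
E
```

```text
2.0 [552.2799486   48.61208651 235.50903408] [ 3.14149648e+00 -3.83989082e-04  2.91364615e+00] [0.29939634 0.92342931 0.11540285] [ 8.49867430e-02  3.21580910e-01  1.84917149e+00  2.54026051e-04
  9.71176005e-01 -1.25800645e+00]
[-0.0013 -0.0024  0.0635]
```

View pics/d.png

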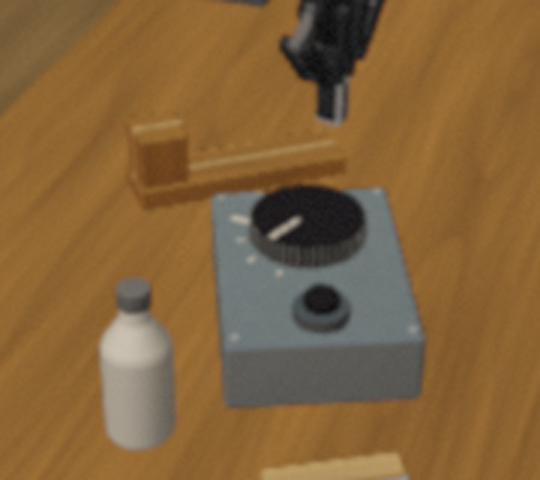

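```bash
python3 - <<'E'
from h import *
f=grab_frame("side");im=f["color"];mn=im.min(2)
p=lambda u,v,z:np.round(ray(f,220+u/3,130+v/3,z),1)
print("tip",p(270,238,89),"in",p(301,218,89));
for m in[(240,219),(240,240),(251,260),(279,273)]:print("mark",p(*m,65))
q=p(308,215,89);print("dialtop",q)
print("button",p(321,299,80))
for z in(75,80,85):print(z,p(321,299,z),ray(grab_frame("top"),275.9,222.6,z))
E
```

```text
tip [578.9 119.   89. ] in [564.7  84.5  89. ]
mark [622.2  68.1  65. ]
mark [611.9  96.6  65. ]
mark [594.3 119.9  65. ]
mark [567.9 129.2  65. ]
dialtop [560.7  78.6  89. ]
button [521.6 169.7  80. ]
75 [523.5 163.3  75. ] [523.48831468 170.32442703  75.        ]
80 [521.6 169.7  80. ] [522.84567583 169.77870922  80.        ]
85 [519.8 176.1  85. ] [522.20303698 169.2329914   85.        ]
```

Both views agree: line at about 68°, marks at 82/53/23/−7/−36°, so the dial is near the 0/1 ridge. About 75° clockwise is still needed. Button top is at (522,170,80). Now I'll descend gently.

>>> drive_tool --targets '[0, 0, 0.03, 0, 0, 0, 0, 0, 0, 0.055, 0, 0, 0, 0, 0, 0, 0.062, 0, 0, 0, 0, 0, 0, 0.064, 0, 0, 0, 0, 0, 0, 0.066, 0, 0, 0, 0, 0, 0, 0.066, 0, 0, 0, 0, 0, 0, 0.066, 0, 0, 0, 0]'

```text
clock: 2.88
eef_pos: [553.6, 47.8, 170.6]
tcp_rot: [3.141, 0.002, 2.913]
contact_force: [0.2, -0.0, -0.5]
opening: 0.0
```

>>> drive_tool --targets '[0, 0, 0.002, 0, 0, 0, 0, 0, 0, 0.004, 0, 0, 0, 0, 0, 0, 0.006, 0, 0, 0, 0, 0, 0, 0.0075, 0, 0, 0, 0, 0, 0, 0.0075, 0, 0, 0, 0]'

```text
clock: 3.3
eef_pos: [552.9, 47.7, 161.7]
tcp_rot: [-3.142, -0.0, 2.913]
contact_force: [0.3, 0.9, 0.6]
opening: -0.002
```

>>> drive_tool --targets '[0, 0, 0.0005, 0, 0, 0, 0, 0, 0, 0.001, 0, 0, 0, 0, 0, 0, 0.001, 0, 0, 0, 0]'

```text
clock: 3.55
eef_pos: [553.3, 47.7, 161.6]
tcp_rot: [3.142, 0.001, 2.913]
contact_force: [-1.7, -1.1, 6.6]
opening: 0.004
```

Contact at 6.6 N. Next, rows for an arc of radius 29 mm, 36° per call.

```bash
cat >> h.py <<'E'
def arc(deg,n,c=(562.5,75),press=0.3):
    s=sense();r=R.from_euler("xyz",s["tcp_rot"]);p=s["eef_pos"];v=np.array([p[0]-c[0],p[1]-c[1],0])
    print("r",np.hypot(*v[:2]),np.degrees(np.arctan2(v[1],v[0])),s["contact_force"])
    for i in range(1,n+1):
        a=-np.radians(deg*i/n);d=r.inv().apply(R.from_euler("z",a).apply(v)-v)/1000
        print(f"{d[0]:.4f}, {d[1]:.4f}, {press/1000:.4f}, 0, 0, {-a:.3f}, 0,",end=" ")
E
python3 -c "
from h import *
arc(36,11)"
```

```text
r 28.867113943834685 -108.66293853380131 [-1.6720938  -1.0795004   6.64261708]
0.0016, 0.0002, 0.0003, 0, 0, 0.057, 0, 0.0033, 0.0005, 0.0003, 0, 0, 0.114, 0, 0.0049, 0.0009, 0.0003, 0, 0, 0.171, 0, 0.0064, 0.0014, 0.0003, 0, 0, 0.228, 0, 0.0080, 0.0020, 0.0003, 0, 0, 0.286, 0, 0.0095, 0.0026, 0.0003, 0, 0, 0.343, 0, 0.0110, 0.0034, 0.0003, 0, 0, 0.400, 0, 0.0124, 0.0042, 0.0003, 0, 0, 0.457, 0, 0.0138, 0.0051, 0.0003, 0, 0, 0.514, 0, 0.0151, 0.0061, 0.0003, 0, 0, 0.571, 0, 0.0164, 0.0071, 0.0003, 0, 0, 0.628, 0,
```

>>> drive_tool --targets '[0.0016, 0.0002, 0.0003, 0, 0, 0.057, 0, 0.0033, 0.0005, 0.0003, 0, 0, 0.114, 0, 0.0049, 0.0009, 0.0003, 0, 0, 0.171, 0, 0.0064, 0.0014, 0.0003, 0, 0, 0.228, 0, 0.008, 0.002, 0.0003, 0, 0, 0.286, 0, 0.0095, 0.0026, 0.0003, 0, 0, 0.343, 0, 0.011, 0.0034, 0.0003, 0, 0, 0.4, 0, 0.0124, 0.0042, 0.0003, 0, 0, 0.457, 0, 0.0138, 0.0051, 0.0003, 0, 0, 0.514, 0, 0.0151, 0.0061, 0.0003, 0, 0, 0.571, 0, 0.0164, 0.0071, 0.0003, 0, 0, 0.628, 0, 0.0164, 0.0071, 0.0003, 0, 0, 0.628, 0]'

```text
clock: 4.55
eef_pos: [539.2, 58.5, 161.5]
tcp_rot: [3.14, 0.001, 2.281]
contact_force: [-0.1, -0.3, 8.2]
opening: 0.001
```

```bash
python3 - <<'E'
from h import *
s=sense();print(s["clock"],s["eef_pos"],s["tcp_rot"],s["contact_force"],s["qpos"])
f=grab_frame("side")["color"][130:290,220:400];t=grab_frame("top")["color"][165:265,225:385]
cv2.imwrite("pics/e.png",np.vstack([cv2.resize(f,(480,427),interpolation=2)[100:320],cv2.resize(t,(480,300),interpolation=2)]))
E
```

```text
4.55 [539.22637357  58.49161563 161.52855097] [3.14007856e+00 1.15612997e-03 2.28121167e+00] [-0.13213973 -0.31490937  8.21083642] [ 1.05329816e-01  4.07461952e-01  1.92656271e+00 -1.24220410e-04
  8.05665082e-01 -6.05000445e-01]
```

View pics/e.png

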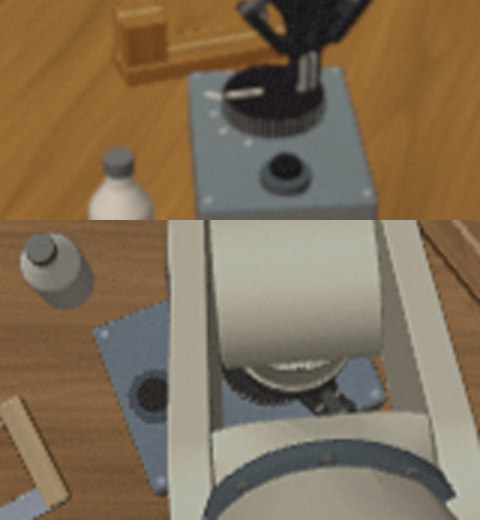

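The dial turned with the fingertip: the line's tip is now at crop pixel (225,95) with the long mark at (214,97), and the force is 8.2 N. I'll calculate the line's angle.

```bash
cat >> h.py <<'E'
def ptr(yaw=22.5,c=(562.5,75.5)):
    f=grab_frame("side");mn=f["color"].min(2);v,u=np.nonzero(mn>115)
    P=np.array([ray(f,a,b,89)[:2] for a,b in zip(u,v) if 270<a<360 and 180<b<235])-c
    r=np.hypot(*P.T);a=np.degrees(np.arctan2(P[:,1],P[:,0]));k=(r>8)&(r<40)&(a>-80)&(a<110)
    L=cv2.fitLine(P[k].astype(np.float32),2,0,.01,.01).ravel();la=np.degrees(np.arctan2(L[1],L[0]))
    m=P[k].mean(0);ca=np.degrees(np.arctan2(m[1],m[0]));la=la if abs(la-ca)<90 else la+180
    print("n",k.sum(),"line",la,"centroid",ca,"value(line,cent)",np.radians(60+yaw-np.array([la,ca])))
E
python3 - <<'E'
from h import *
ptr();f=grab_frame("side")
p=lambda u,v:ray(f,220+u/2.667,130+(v+100)/2.667,89)[:2]
a,b=p(225,95),p(262,91);d=a-b;print(a,b,np.degrees(np.arctan2(d[1],d[0])))
E
```

```text
n 13 line 32.916103 centroid 28.158387318702722 value(line,cent) [0.86540225 0.94844006]
[599.92013179  98.80181962] [570.77936373  81.84641876] 30.19275720749082
```

Value is about 0.90, so I need about 38° more.

```bash
python3 -c "
from h import *
arc(39,11,press=0)"
```

```text
r 28.5080802822909 -144.4830471838855 [-0.67937676  0.10124103  8.72250349]
0.0018, 0.0002, 0.0000, 0, 0, 0.062, 0, 0.0035, 0.0005, 0.0000, 0, 0, 0.124, 0, 0.0052, 0.0010, 0.0000, 0, 0, 0.186, 0, 0.0069, 0.0015, 0.0000, 0, 0, 0.248, 0, 0.0085, 0.0022, 0.0000, 0, 0, 0.309, 0, 0.0101, 0.0029, 0.0000, 0, 0, 0.371, 0, 0.0117, 0.0037, 0.0000, 0, 0, 0.433, 0, 0.0132, 0.0047, 0.0000, 0, 0, 0.495, 0, 0.0146, 0.0057, 0.0000, 0, 0, 0.557, 0, 0.0160, 0.0068, 0.0000, 0, 0, 0.619, 0, 0.0173, 0.0080, 0.0000, 0, 0, 0.681, 0,
```

>>> drive_tool --targets '[0.0018, 0.0002, 0, 0, 0, 0.062, 0, 0.0035, 0.0005, 0, 0, 0, 0.124, 0, 0.0052, 0.001, 0, 0, 0, 0.186, 0, 0.0069, 0.0015, 0, 0, 0, 0.248, 0, 0.0085, 0.0022, 0, 0, 0, 0.309, 0, 0.0101, 0.0029, 0, 0, 0, 0.371, 0, 0.0117, 0.0037, 0, 0, 0, 0.433, 0, 0.0132, 0.0047, 0, 0, 0, 0.495, 0, 0.0146, 0.0057, 0, 0, 0, 0.557, 0, 0.016, 0.0068, 0, 0, 0, 0.619, 0, 0.0173, 0.008, 0, 0, 0, 0.681, 0, 0.0173, 0.008, 0, 0, 0, 0.681, 0]'

```text
clock: 5.75
eef_pos: [534.6, 76.9, 161.6]
tcp_rot: [3.138, 0.0, 1.6]
contact_force: [2.2, -1.4, 6.1]
opening: -0.001
```

```bash
python3 - <<'E'
from h import *
s=sense();print(s["eef_pos"],s["contact_force"])
ptr()
E
```

```text
[534.60324743  76.86617716 161.57419112] [ 2.17185109 -1.39495822  6.14547259]
n 12 line -8.030757 centroid -9.689007706508882 value(line,cent) [1.58005978 1.60900172]
```

The dial reads about 1.58, so I'll lift off and check that it stays.

>>> drive_tool --targets '[0, 0, -0.004, 0, 0, 0, 0, 0, 0, -0.03, 0, 0, 0, 0, 0, 0, -0.06, 0, 0, 0, 0, 0, 0, -0.06, 0, 0, 0, 0, 0, 0, -0.06, 0, 0, 0, 0, 0, 0, -0.06, 0, 0, 0, 0, 0, 0, -0.06, 0, 0, 0, 0, 0, 0, -0.06, 0, 0, 0, 0]'

```text
clock: 6.47
eef_pos: [532.6, 76.6, 219.5]
tcp_rot: [-3.14, 0.0, 1.604]
contact_force: [-0.6, 0.7, -1.2]
opening: -0.002
```

```bash
python3 - <<'E'
from h import *
s=sense();print(s["eef_pos"],s["contact_force"]);ptr();print(shift([522,170,175]))
f=grab_frame("side")["color"][130:290,220:400];cv2.imwrite("pics/g.png",cv2.resize(f,(540,480),interpolation=2))
E
```

```text
[532.58657191  76.60204717 219.51622598] [-0.57521402  0.65164434 -1.22798154]
n 14 line -8.294943 centroid -7.903713721691074 value(line,cent) [1.5846707  1.57784246]
[ 0.0937 -0.0075  0.0446]
```

View pics/g.png

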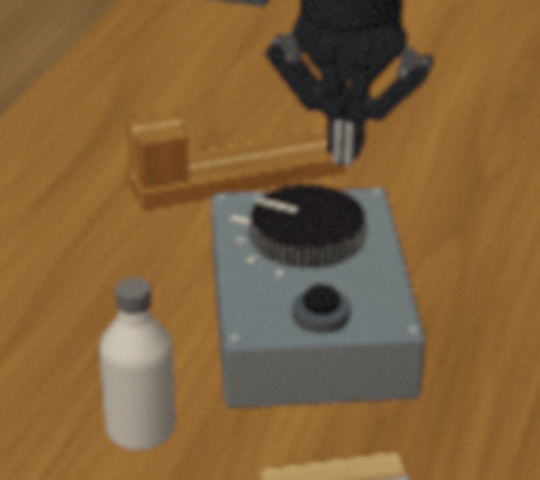

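The line is at about 1.58, in line with the long mark (dial tip at (257,200), mark at (240,219)). Now to the button.

>>> drive_tool --targets '[0.03, -0.0025, 0, 0, 0, 0, 0, 0.06, -0.005, 0, 0, 0, 0, 0, 0.0937, -0.0075, 0, 0, 0, 0, 0, 0.0937, -0.0075, 0.03, 0, 0, 0, 0, 0.0937, -0.0075, 0.053, 0, 0, 0, 0, 0.0937, -0.0075, 0.058, 0, 0, 0, 0, 0.0937, -0.0075, 0.058, 0, 0, 0, 0, 0.0937, -0.0075, 0.058, 0, 0, 0, 0]'

```text
clock: 7.23
eef_pos: [522.8, 169.9, 162.8]
tcp_rot: [-3.141, 0.0, 1.603]
contact_force: [0.4, -0.6, 0.2]
opening: -0.002
```

```bash
python3 - <<'E'
from h import *
s=sense();print(s["eef_pos"],s["contact_force"],shift([522,170,152]));ptr()
f=grab_frame("side")["color"][130:290,220:400];cv2.imwrite("pics/i.png",cv2.resize(f,(540,480),interpolation=2))
E
```

```text
[522.8290401  169.88716428 162.80265283] [ 0.43193565 -0.59956695  0.18240094] [ 0.0001 -0.0008  0.0108]Traceback (most recent call last):
  File "<stdin>", line 2, in <module>
  File "h.py", line 23, in ptr
    L=cv2.fitLine(P[k].astype(np.float32),2,0,.01,.01).ravel();la=np.degrees(np.arctan2(L[1],L[0]))
      ~~~~~~~~~~~^^^^^^^^^^^^^^^^^^^^^^^^^^^^^^^^^^^^^
cv2.error: OpenCV(4.12.0) /io/opencv/modules/imgproc/src/linefit.cpp:50: error: (-215:Assertion failed) count > 0 in function 'fitLine2D_wods'
```

The arm hides the dial here. I'm above the button, so I'll press in small steps.

>>> drive_tool --targets '[0, 0, 0.003, 0, 0, 0, 0, 0, 0, 0.006, 0, 0, 0, 0, 0, 0, 0.009, 0, 0, 0, 0, 0, 0, 0.011, 0, 0, 0, 0, 0, 0, 0.012, 0, 0, 0, 0, 0, 0, 0.012, 0, 0, 0, 0]'

```text
clock: 7.78
eef_pos: [523.8, 170.2, 153.1]
tcp_rot: [3.139, -0.0, 1.604]
contact_force: [-5.2, -3.2, 27.9]
opening: -0.003
```

>>> drive_tool --targets '[0, 0, -0.0015, 0, 0, 0, 0, 0, 0, -0.0015, 0, 0, 0, 0]'

```text
clock: 7.95
eef_pos: [523.7, 170.1, 153.5]
tcp_rot: [3.139, -0.0, 1.604]
contact_force: [0.7, -2.0, 12.1]
opening: 0.001
```

```bash
python3 - <<'E'
from h import *
s=sense();print(s["eef_pos"],s["contact_force"])
a=cv2.resize(grab_frame("side")["color"][180:270,270:370],(600,540),interpolation=2);cv2.imwrite("pics/i.png",a)
E
```

```text
[523.66599594 170.10597058 153.46150967] [ 0.69041558 -1.95466184 12.06507873]
```

View pics/i.png

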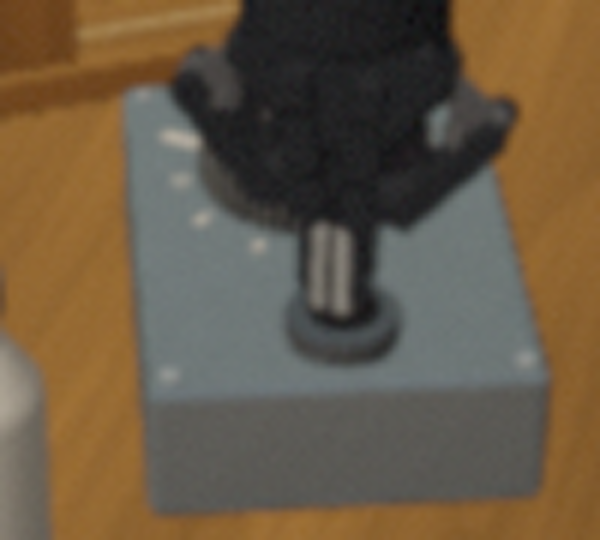

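The fingertip is inside the housing ring and the button no longer stands proud. I'll rise 3 mm: about 2 N of remaining spring force would show it had been bottomed.

>>> drive_tool --targets '[0, 0, -0.003, 0, 0, 0, 0, 0, 0, -0.003, 0, 0, 0, 0, 0, 0, -0.003, 0, 0, 0, 0]'

```text
clock: 8.25
eef_pos: [523.3, 170.2, 155.5]
tcp_rot: [3.14, -0.0, 1.604]
contact_force: [2.6, 0.3, 3.9]
opening: -0.0
```

>>> drive_tool --targets '[0, 0, -0.003, 0, 0, 0, 0, 0, 0, -0.003, 0, 0, 0, 0, 0, 0, -0.003, 0, 0, 0, 0]'

```text
clock: 8.5
eef_pos: [522.6, 170.1, 158.0]
tcp_rot: [-3.141, 0.0, 1.604]
contact_force: [1.1, -0.5, 2.6]
opening: 0.002
```

>>> drive_tool --targets '[0, 0, -0.004, 0, 0, 0, 0, 0, 0, -0.004, 0, 0, 0, 0, 0, 0, -0.004, 0, 0, 0, 0]'

```text
clock: 8.75
eef_pos: [522.3, 170.0, 162.0]
tcp_rot: [-3.141, 0.0, 1.604]
contact_force: [0.8, -0.3, -0.7]
opening: -0.002
```

That is the button's spring: bottom at about 153.5, 3.9 N at 155.5, 2.6 N at 158, free at 162. It was pressed fully. Next I'll retract up and sideways and check.

>>> drive_tool --targets '[0, 0, -0.04, 0, 0, 0, 0, 0, 0, -0.08, 0, 0, 0, 0, 0, 0, -0.12, 0, 0, 0, 0, 0, 0.03, -0.14, 0, 0, 0, 0, 0, 0.07, -0.14, 0, 0, 0, 0, 0, 0.11, -0.14, 0, 0, 0, 0, 0, 0.11, -0.14, 0, 0, 0, 0, 0, 0.11, -0.14, 0, 0, 0, 0, 0, 0.11, -0.14, 0, 0, 0, 0, 0, 0.11, -0.14, 0, 0, 0, 0]'

```text
clock: 9.58
eef_pos: [631.4, 173.6, 301.6]
tcp_rot: [-3.14, 0.0, 1.604]
contact_force: [0.6, -0.1, 0.5]
opening: -0.004
```

```bash
python3 - <<'E'
from h import *
s=sense();print(s["eef_pos"],s["contact_force"])
f=grab_frame("side")["color"];cv2.imwrite("pics/k.png",cv2.resize(f[150:310,220:400],(540,480),interpolation=2))
d=cv2.absdiff(f,cv2.imread("pics/side0.png")).max(2)[160:370,245:390]
print("changed px vs start",[(int(x)+245,int(y)+160,int(w),int(h),int(a)) for x,y,w,h,a in cv2.connectedComponentsWithStats((d>50).astype(np.uint8))[2][1:] if a>5])
ptr()
E
```

```text
[631.39007767 173.6483627  301.55559863] [ 0.60487873 -0.09127208  0.52483725]
changed px vs start [(274, 160, 11, 6, 39), (306, 196, 13, 5, 38), (309, 202, 11, 8, 38)]
n 14 line -8.294943 centroid -7.903713721691074 value(line,cent) [1.5846707  1.57784246]
```

View pics/k.png

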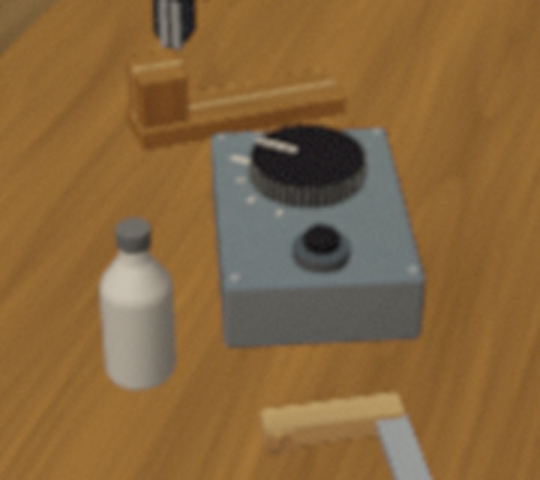

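The line is at the long mark, the button (321,240) is back up, the fingertip is clear at (175,40), and only the line changed from the start picture. I'm handing in.

```bash
python3 -c "
from rig import *
print(sign_off())"
```

```text
the job is handed in; nothing more can be done
None
```

I turned the dial clockwise to the long mark with the shut fingertips (6–9 N on its top, two arcs of about 37°). I then pressed the button fully down, let it spring back, and handed the job in at about 9.6 s. No verdict was reported.

**Last checks:**
- **Dial:** it reads 1.58 rad against a target of 1.571. The reading was the same after lifting off the dial and after pressing the button.
- **Button:** it met a hard stop, then showed spring force while rising (3.9 N, then 2.6 N, then none). It is back up in the last picture.
- **Box, neck, bottle and clamp:** comparing the last side picture with the first, only the dial's line and the gripper differ.
- **Arm:** it stands clear, touching nothing.

**What didn't match:**
- **Start position:** the line read about 0.25 rad and stayed there for 2 s, between the first two marks rather than clicked in. I measured the turn from that reading.
- **Press force:** the button press briefly reached 28 N, more than planned but below the limits.

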